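# Weigh the dark wood sample from the scoop-ended pocket tray

## Task

The dark wood sample lies too deep in its pocket of the sample tray to be gripped: slide it up the scooped end with a fingertip, not pressing hard, until that end stands clear, and pick it up by the raised end. Lay it flat and gently in the middle of the balance pan and let go, then press the green key all the way down to record the weight. Leave the other samples in their pockets and do not disturb the tweezers, the brush and the jar.

Things in the scene. Friction and masses are not known exactly. Their poses are not given: they have to be found in the camera images.
- sample: The sample to weigh: a flat bar of very dark brown, nearly black wood, 120 x 24 x 12 mm, about 20 to 45 g; it slides easily on the tray (friction about 0.2) and grips well on fingertips. Origin: centre of its underside; x along its length, z up. It starts flat in one of the four pockets with its x along the tray's x, its top 2 mm below the tray's rim, so it cannot be gripped there.
- sample_center (a point): Centre of the dark sample, 6 mm above its underside.
- tray: White tray fixed to the bench, 180 mm long (x), 162 mm wide (y), rim 20 mm high. Origin on the bench under it; its frame: x -93 to +87 mm, y -81 to +81 mm, z up. Four pockets along x, 27 mm wide, at y = -57, -19, +19 and +57 mm, 11 mm walls between. In each +y wall a grey sprung felt pad holds the sample against the -y wall with about 3 N. The scooped ends are at -x, roughly towards the robot.
- tray_bed: The tray's floor with its ramps, 6 mm thick, fixed in the tray; same origin and axes. Each pocket floor lies 14 mm below the rim and is flat from the foot of the scoop at x = -47 mm to an upright end wall at x = +79 mm, so a sample starts with about 3 mm of play at either end, its centre near x = +16 mm. More than 22 N of a sample on this floor is pressing too hard.
- scoop_lip (a point): Middle of the 6 mm flat lip at the tray's -x end, at rim height. Each floor rises to it as a straight ramp (the scoop, 0.34 rad) from x = -47 to -87 mm. A sample dragged 53 to 58 mm in -x by a fingertip pressing about 12 to 16 N on top, 20 to 30 mm from its +x end (less slips over it), comes to rest across the lip, leaning 0.13 rad, its -x end above the rim, and stays there.
- pale_wood: Another sample of the same size, pale yellowish wood, to be left in its pocket. Origin as for the dark one.
- brown_wood: Another sample of the same size, mid-brown wood, to be left in its pocket.
- red_wood: Another sample of the same size, reddish wood, to be left in its pocket.
- balance: Off-white top-loading laboratory balance fixed to the bench, 290 mm deep (x), 200 mm wide (y). Origin on the bench below it; front edge at x = -120 mm, back at +170 mm. The rear housing, 66 mm high, carries the pan; the front panel slopes down to the front at 0.17 rad with a display and, near the front edge, three keys: green on the right (y = -58 mm), and two grey ones, flat.
- pan: Stainless weighing pan, a flat plate 160 mm (x) by 176 mm (y) and 4 mm thick, its top 78 mm above the bench. Origin: centre of its underside. Its axes are the balance's.
- pan_mid (a point): Centre of the pan's top face; z up, axes those of the balance.
- key_top (a point): Centre of the top face of the green record key, 36 mm (y) by 24 mm (x), which stands 8 mm proud of the sloping panel; z is the key's outward direction, leaning 0.17 rad from vertical towards the front. The key moves straight along -z.
- record_key (a joint): Travel of the green key: 0 up, 0.005 m fully down. It springs back; fully down takes about 5 N.
- tweezers: Steel tweezers, 150 mm, lying on the bench on the left. Bystander.
- jar: Glass jar with a blue cap, 60 mm across, 85 mm high, standing beyond and between the tray and the balance. Bystander. Origin: centre of its underside.
- brush: Soft brush 170 mm long lying on the bench on the right. Bystander.
Mind the look-alikes: they are no part of the job. There is more than one size of the sample; the job needs the largest.

How it is judged:
By the outcome, as a careful person would: the job done as asked, in the order asked, and still so for the second after the job is handed in, with the robot touching nothing.
It also fails if it takes over 67 s, if anything falls off the work surface, if the arm or the gripper's body presses on something with over 40 N, if the wrist force passes 120 N, or if a joint passes its speed limit or range.

## Robot

A 6-joint arm with a two-finger parallel gripper is mounted at the origin on the work surface. World frame = base frame: x ahead of the robot, y to its left, z up, the work surface at z = 0. Lengths are in mm, angles in rad, forces in N, time in s.
With the tool pointing down it reaches from about 300 to 750 mm from the base axis. Payload 8.5 kg.
Tool frame: the origin (TCP) lies midway between the tips of the shut fingers; the grasp point (between the pads) lies 19 mm behind it; y points along the fingers, x is the direction in which the jaws open and shut, and the axes are right-handed (so a half turn about y gives the same grasp; the last joint's range is limited). The gripper opens to 88 mm and grips with 3 to 60 N. Pads are 18 mm wide; open, the fingers measure 123 mm over their backs; the gripper's body (75 mm by 187 mm) begins 45 mm behind the grasp point.
Start: joints at [1.125, 0.381, 1.297, -0, 1.464, -0.215], TCP at [125.808, 535.399, 213.648] pointing down, gripper open.
Joint ranges: [-3.11, 3.11], [-0.89, 2.33], [0.22, 2.48], [-1.42, 4.56], [0.17, 2.85], [-2.88, 2.88]. Speed limits (rad/s): [2.39, 2.39, 3.14, 3.14, 3.14, 3.14].

## Interface

Orientations are given as [roll, pitch, yaw] about the fixed x, y, z axes, in that order (R = Rz(yaw) Ry(pitch) Rx(roll)).
In Python, from workcell import arm, imaging gives the robot as it stands.
- The arm moves only by the tool drive_tool, never from a script. Its argument "motion" is a list of rows, each a list of 2 entries, a list of its own where there are three numbers: the shift along the tool's x, y, z in cm, then the turn about the tool's y in degrees. In form: [[[tx, ty, tz], twist], ...]. A call has 1 to 8 rows; each row is the pose to reach, as a shift and turn from the pose measured when the call began, along the tool's axes at that moment; what a row does not reach only later rows make up. A row lasts 1/10 s, in which the tool goes at most 50 mm and 8.59 degrees, less where a joint would pass 70% of its speed; a pose out of reach is approached as far as the arm can. A call with a gripper value outside its range is refused whole. "claw" is the finger opening in cm, from 0 to 8.81, set as the call begins (left out, the last holds). The fingers move at their own pace and stop on an object; "squeeze" is the grip in N (left out, the last holds). Time passes only in rows, so rows that repeat a pose let the fingers close. It gives the time, the measured TCP pose, the force and the opening at its end, in the units of the state.
- arm.get_state(): the state, without advancing time (a new reading comes with each control period).
- imaging.snapshot(name): name is "scene" or "top" or "wrist"; returns the picture (480x640x3 uint8, red, green, blue); there is no depth.
- imaging.camera_info(name): a dict with "vfov" (degrees; the focal length in pixels is half the picture's height over the tangent of half this angle, whatever the lens; pixels are square), "cx", "cy" (the principal point, pixels), "T" (4x4, takes a point from camera to world coordinates); the wrist camera has in their place "T_tool_cam" (4x4, takes a point from camera to tool coordinates, whose origin is the TCP and whose axes are the tool frame's). Camera axes: x right, y up, looking along -z (the intrinsics and any distortion apply to the point x, -y, -z); pixel columns grow to the right and rows downward; lengths in mm; the calibration is good to about 2 mm. The wrist camera is an equidistant fisheye: a pixel r from the principal point sees the ray r / f radians off the axis. A picture is of the moment at which its call begins: read the wrist's pose just before it. camera_info takes no time and is no camera call.
- arm.sign_off(): hands the job in, once; it reports no verdict.
The state is a dict: "time": time; "joint_pos": joint angles; "qvel": joint speeds; "joint_efforts": joint torques, N m; "eef_pos": TCP position; "tool_rot": TCP orientation; "wrist_force": force on the tool from outside, world axes, zero at the start; "torque": the same for the moment, N m; "width": finger opening in mm.
Only numpy, scipy, OpenCV 4.12 (cv2) and the standard library are available. Lean on these libraries where they do the work, as an engineer would, in place of code of your own. Each camera call takes 0.05 s, during which the arm holds its last target. There are 200 camera calls.

## Working session

There is one attempt and no reset: what is moved stays moved. The work goes in short steps, Python scripts to look and compute and a tool call to move; the robot and the scene stay as the last step left them, time stands still between calls to the robot, and variables do not carry over. Pictures are saved under pics/ and viewed, about 8 in all and at most 12, crops included, and the job is handed in when it is done.

Besides the shell and the picture viewer there is one more tool, called as name(argument=value, ...), one argument or row to a line, values as JSON. drive_tool: Moves the arm, as the interface text tells. Its arguments: {"type":"object","properties":{"motion":{"type":"array","items":{"type":"array"}},"claw":{"type":"number"},"squeeze":{"type":"number"}},"required":["motion"]}

```bash
ls; mkdir -p pics
python3 - <<'E'
from workcell import arm, imaging
import cv2,numpy as np
s=arm.get_state();print(s)
for n in("scene","top","wrist"):
    i=imaging.camera_info(n);print(n,{k:np.round(v,4).tolist() for k,v in i.items()})
a=imaging.snapshot("top");b=imaging.snapshot("scene")
cv2.imwrite("pics/top.png",a[:,:,::-1]);cv2.imwrite("pics/scene.png",b[:,:,::-1])
E
```

```text
pics
{'time': 0.0, 'joint_pos': array([ 1.12471797e+00,  3.81186384e-01,  1.29828141e+00,  1.04156260e-05,
        1.46360762e+00, -2.15321615e-01]), 'qvel': array([ 9.93757050e-04,  1.50695561e-04,  5.25460485e-04, -3.15224480e-04,
       -8.58157549e-04, -9.67633202e-05]), 'joint_efforts': array([-1.42010313e-04, -4.37932169e+01, -2.24558705e+01,  7.12258019e-02,
        3.52339237e-02, -1.16022361e-04]), 'eef_pos': array([125.65838529, 535.11470829, 213.03600315]), 'tool_rot': array([-1.57046940e+00,  1.44631109e-03,  1.34003870e+00]), 'wrist_force': array([-0.08770032, -0.15102628,  0.23789088]), 'torque': array([-0.00466305, -0.0279556 ,  0.03500702]), 'width': 88.45141374965024}
scene {'vfov': 43.2073, 'cx': 326.0781, 'cy': 233.8216, 'T': [[-0.1963, -0.8348, 0.5143, 1237.7016], [0.9804, -0.1747, 0.0907, 99.7579], [0.0141, 0.522, 0.8528, 1121.028], [0.0, 0.0, 0.0, 1.0]]}
top {'vfov': 45.9946, 'cx': 328.8023, 'cy': 243.2037, 'T': [[-0.0062, 0.9973, -0.0738, 476.4944], [-0.9999, -0.0056, 0.0086, -5.3572], [0.0081, 0.0739, 0.9972, 1416.4163], [0.0, 0.0, 0.0, 1.0]]}
wrist {'vfov': 65.7065, 'cx': 321.4753, 'cy': 246.459, 'T_tool_cam': [[1.0, -0.0016, -0.0, -0.6282], [0.0005, 0.3073, -0.9516, -169.7222], [0.0015, 0.9516, 0.3073, 79.6533], [0.0, 0.0, 0.0, 1.0]]}
```

View pics/top.png

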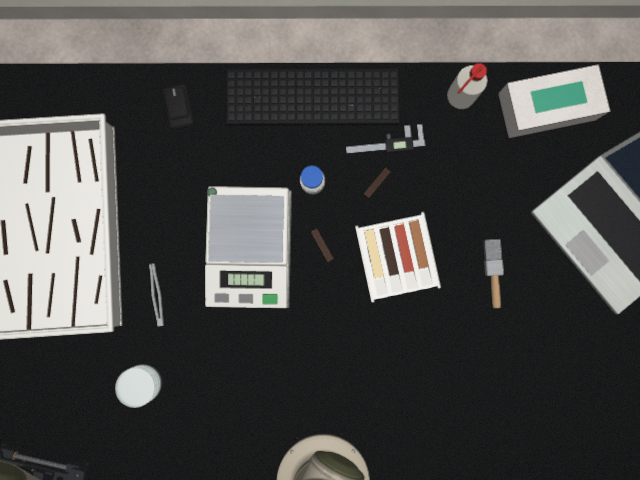

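View pics/scene.png

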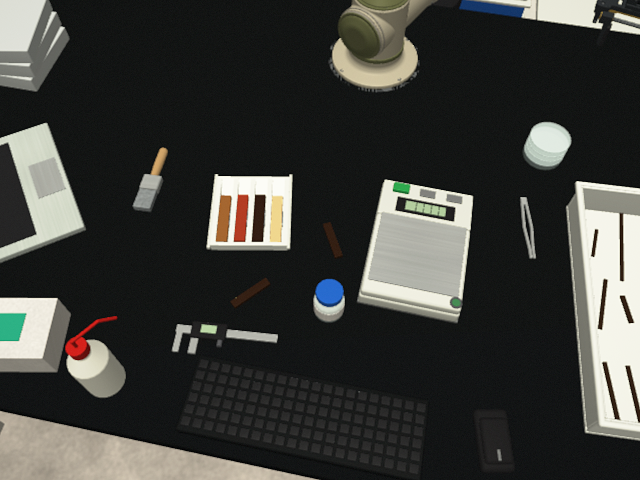

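The top view shows the tray with four bars: pale (373,253), near-black (390,252), red (403,248) and brown (418,244). Look-alikes for the dark sample are the loose dark-brown bars at (322,245) and (377,182), and the dark strips in the white box at x<110. My choice is the tray's second bar, at (390,252). In the scene view it is at (259,218). I'll check it in a close crop.

Run:
```python
import cv2,numpy as np
a=cv2.imread("pics/top.png");b=cv2.imread("pics/scene.png")
def c(i,x,y,w,h,s): return cv2.resize(i[y:y+h,x:x+w],None,fx=s,fy=s,interpolation=cv2.INTER_CUBIC)
m=np.zeros((600,800,3),np.uint8)
m[:300,:400]=c(a,345,203,100,75+0,4)   # top tray: x0=345,y0=203 (upper)
m[:,:400]=c(a,345,180,100,150,4)
m[:,400:]=c(b,200,150,100,150,4)
cv2.imwrite("pics/c1.png",m)
m=np.zeros((600,800,3),np.uint8)
m[:,:400]=c(a,195,170,100,150,4)
m[:,400:]=cv2.resize(b[160:340,352:482],(433,600))[:,:400]
cv2.imwrite("pics/c2.png",m)
```

```text
(no output)
```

View pics/c1.png

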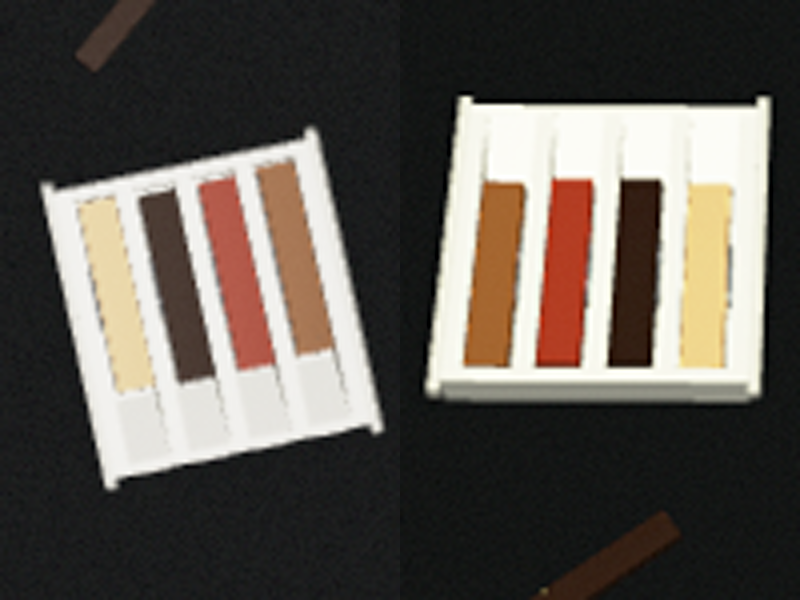

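View pics/c2.png

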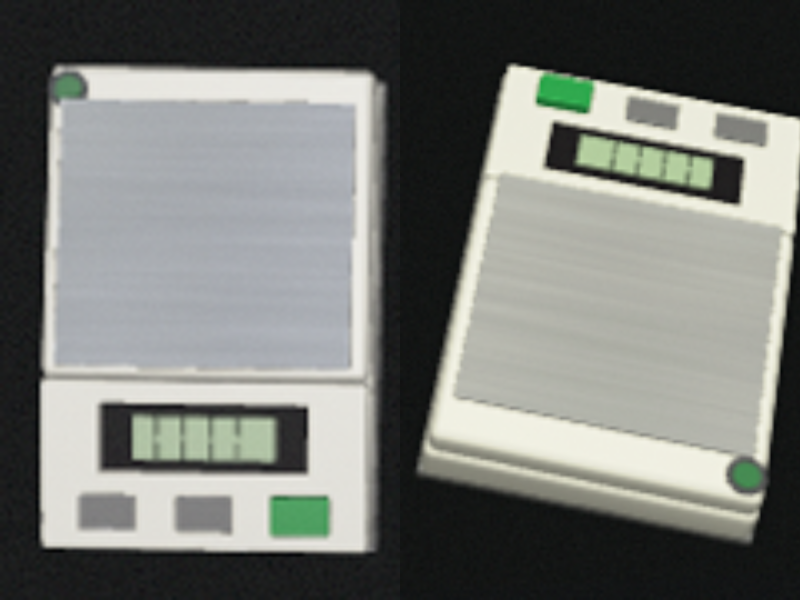

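The crops confirm the dark bar: second from the left in the top view, nearly black, between pale and red, with its scoop towards the robot. In the pan crop, the pan corners are at (60,103), (355,107), (350,370) and (53,367), and the green key is at (300,517).

```bash
cat > h.py <<'E'
from workcell import arm, imaging
import cv2,numpy as np
from scipy.spatial.transform import Rotation as R
def ray(n,u,v):
    i=imaging.camera_info(n);f=240/np.tan(np.radians(i["vfov"]/2))
    T=np.array(i["T"]);d=T[:3,:3]@np.array([(u-i["cx"])/f,-(v-i["cy"])/f,-1]);return T[:3,3],d/np.linalg.norm(d)
def plane(n,u,v,z):
    o,d=ray(n,u,v);return o+d*(z-o[2])/d[2]
def tri(pt,ps):
    (o,d),(p,e)=ray("top",*pt),ray("scene",*ps)
    t=np.linalg.lstsq(np.c_[d,-e],p-o,rcond=None)[0]
    a,b=o+d*t[0],p+e*t[1];return (a+b)/2,np.linalg.norm(a-b)
def wpix(P,pos=None,rot=None):
    "world points -> wrist pixel at tool pose"
    s=arm.get_state();pos=s["eef_pos"] if pos is None else pos;rot=s["tool_rot"] if rot is None else rot
    i=imaging.camera_info("wrist");f=240/np.tan(np.radians(i["vfov"]/2));T=np.array(i["T_tool_cam"])
    q=R.from_euler("xyz",rot).inv().apply(np.atleast_2d(P)-pos);q=(q-T[:3,3])@T[:3,:3];q=q*[1,-1,-1]
    r=np.hypot(q[:,0],q[:,1]);th=np.arctan2(r,q[:,2]);return np.c_[i["cx"]+f*th*q[:,0]/r,i["cy"]+f*th*q[:,1]/r]
def wray(u,v,pos,rot):
    i=imaging.camera_info("wrist");f=240/np.tan(np.radians(i["vfov"]/2));T=np.array(i["T_tool_cam"])
    x,y=u-i["cx"],v-i["cy"];r=np.hypot(x,y);th=r/f
    d=np.array([np.sin(th)*x/r,-np.sin(th)*y/r,-np.cos(th)]);M=R.from_euler("xyz",rot)
    return pos+M.apply(T[:3,3]),M.apply(T[:3,:3]@d)
def wplane(u,v,z,pos,rot):
    o,d=wray(u,v,pos,rot);return o+d*(z-o[2])/d[2]
E
python3 - <<'E'
from h import *
A=lambda x,y:(345+x/4,180+y/4)
B=lambda x,y:(200+(x-400)/4,150+y/4)
C=lambda x,y:(195+x/4,170+y/4)
D=lambda x,y:(352+(x-400)*.3,160+y*.3)
def show(n,t,s):
    p,e=tri(t,s);print(n,np.round(p,1),round(e,1));return p
show("FL",A(110,487),B(764,97));show("FR",A(380,430),B(464,97));show("BL",A(45,185),B(760,392));show("BR",A(312,130),B(431,390))
print("sample")
show("BL",A(138,195),B(652,367));show("BR",A(175,190),B(608,367));show("FR",A(215,378),B(619,178));show("FL",A(178,384),B(662,180))
print("pan")
show("BL",C(60,103),D(757,454));show("BR",C(355,107),D(455,400));show("FR",C(350,370),D(497,176));show("FL",C(53,367),D(781,228))
show("key",C(300,516),D(566,90))
E
```

```text
FL [ 435.1 -125.    20.4] 2.2
FR [ 468.9 -291.7   18.6] 1.1
BL [621.9 -85.5  17.1] 0.9
BR [ 655.7 -253.6   16.9] 1.4
sample
BL [ 616.  -144.8   12.6] 1.2
BR [ 619.3 -168.2    9.9] 1.2
FR [ 501.8 -191.9   14. ] 3.2
FL [ 498.2 -168.6   13.9] 2.5
pan
BL [691.2 265.7  74.1] 1.6
BR [689.   90.1  67.8] 1.3
FR [530.8  91.7  71.5] 3.5
FL [533.5 268.2  72.4] 2.7
key [444.1 124.2  54.7] 0.8
```

```bash
cat >> h.py <<'E'
def to(x,y,z,yaw):
    s=arm.get_state();M=R.from_euler("xyz",s["tool_rot"]);d=M.inv().apply(np.array([x,y,z])-s["eef_pos"])/10
    G=R.from_euler("xyz",[-np.pi/2,0,yaw]);tw=np.degrees((M.inv()*G).as_rotvec()[1])
    print("t",round(s["time"],2),"pos",np.round(s["eef_pos"],1),"yaw",round(s["tool_rot"][2],3),"F",np.round(s["wrist_force"],1),"w",round(s["width"],1),"-> shift",np.round(d,2),"twist",round(tw,1))
TY=0.203; TX=np.array([np.cos(TY),np.sin(TY)]); SC=np.array([558.8,-168.4])
E
python3 -c "
from h import *
to(593,-161,150,TY)"
```

```text
t 0.1 pos [125.7 535.2 213.1] yaw 1.34 F [ 0.7 -0.2  1.1] w 88.0 -> shift [-57.07   6.37 -61.42] twist 65.1
```

drive_tool(
  motion=[
    [[-57.1, 0, -61.4], 65],
    [[-57.1, 0, -61.4], 65],
    [[-57.1, 0, -61.4], 65],
    [[-57.1, 0, -61.4], 65],
    [[-57.1, 0, -61.4], 65],
    [[-57.1, 0, -61.4], 65],
    [[-57.1, 0, -61.4], 65],
    [[-57.1, 0, -61.4], 65],
  ],
  claw=0,
)

```text
time: 0.9
eef_pos: [349.1, 201.3, 213.6]
tool_rot: [-1.572, 0.001, 0.2]
wrist_force: [0.7, 0.5, 0.3]
width: 26.4
```

```bash
python3 -c "
from h import *
to(593,-161,150,TY)"
```

```text
t 0.9 pos [349.1 201.3 213.6] yaw 0.2 F [0.7 0.5 0.3] w 26.4 -> shift [ 16.7    6.39 -40.35] twist -0.2
```

drive_tool(
  motion=[
    [[16.7, 1, -40.3], 0],
    [[16.7, 1, -40.3], 0],
    [[16.7, 1, -40.3], 0],
    [[16.7, 1, -40.3], 0],
    [[16.7, 1, -40.3], 0],
    [[16.7, 1, -40.3], 0],
    [[16.7, 1, -40.3], 0],
    [[16.7, 1, -40.3], 0],
  ],
)

```text
time: 1.7
eef_pos: [572.3, -130.7, 204.3]
tool_rot: [-1.571, 0.001, 0.2]
wrist_force: [0.7, 0.4, 0.4]
width: 0.4
```

drive_tool(
  motion=[
    [[0, 2, -4], 0],
    [[0, 5.4, -4.3], 0],
    [[0, 5.4, -4.3], 0],
  ],
)

```text
time: 2.0
eef_pos: [578.8, -173.1, 145.7]
tool_rot: [-1.565, 0.008, 0.198]
wrist_force: [0.4, -0.2, -0.1]
width: 0.5
```

Run:
```python
from h import *
to(593,-161,100,TY)
cv2.imwrite("pics/w1.png",imaging.snapshot("wrist")[:,:,::-1])
for dx in(-60,60):
  for dy in(-12,12):
    p=SC+dx*TX+dy*np.array([-TX[1],TX[0]]);print(dx,dy,wpix([*p,18]).round())
```

```text
t 2.0 pos [ 578.8 -173.1  145.7] yaw 0.198 F [ 0.4 -0.2 -0.1] w 0.5 -> shift [1.67 4.57 0.88] twist -0.3
-60 -12 [[229. 231.]]
-60 12 [[227. 204.]]
60 -12 [[370. 231.]]
60 12 [[371. 203.]]
```

View pics/w1.png

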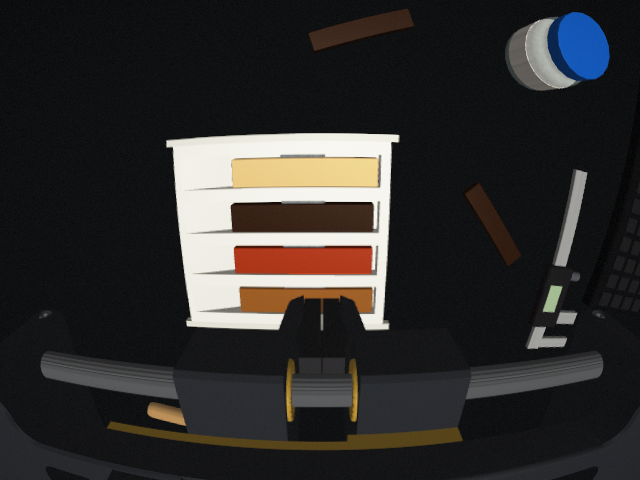

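The wrist view shows the dark bar at (231..375, 203..231), within about 2 mm of my projection. The shut fingertips are about 20 mm wide at (322,300), narrower than the 27 mm pocket, and the felt pads are on the far (+y) side.

Run:
```python
from h import *
to(598,-159,28,TY)
```

```text
t 2.05 pos [ 579.8 -172.5  148.7] yaw 0.199 F [-0.5  0.7 -0. ] w 0.5 -> shift [ 2.11 12.06  0.93] twist -0.2
```

drive_tool(
  motion=[
    [[2.1, 3, 0.9], -0.2],
    [[2.1, 7, 0.9], -0.2],
    [[2.1, 10, 0.9], -0.2],
    [[2.1, 12, 0.9], -0.2],
    [[2.1, 12, 0.9], -0.2],
    [[2.1, 12, 0.9], -0.2],
  ],
)

```text
time: 2.65
eef_pos: [598.9, -159.0, 30.7]
tool_rot: [-1.569, 0.003, 0.204]
wrist_force: [1.1, 0.5, 0.3]
width: 0.3
```

Run:
```python
from h import *
to(598,-159,19,TY)
im=imaging.snapshot("wrist")
cv2.imwrite("pics/w2.png",cv2.resize(im[120:380,150:500,::-1],None,fx=2,fy=2))
```

```text
t 2.65 pos [ 598.9 -159.    30.7] yaw 0.204 F [1.1 0.5 0.3] w 0.3 -> shift [-0.08  1.17  0.02] twist 0.0
```

View pics/w2.png

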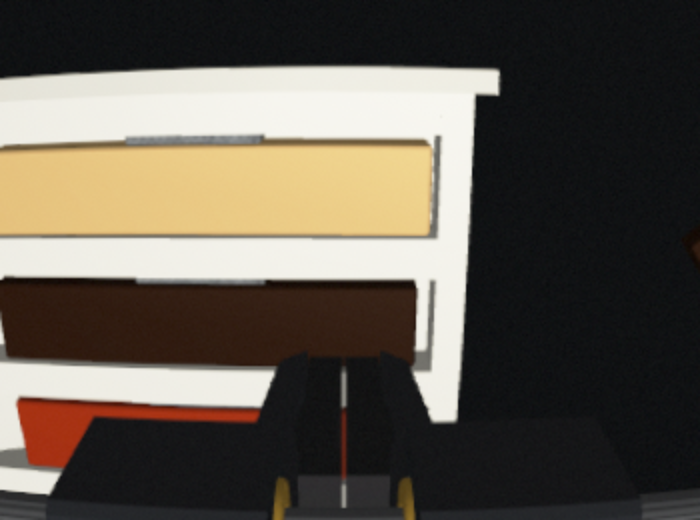

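The wrist crop shows the dark bar's +x end at crop (415,287)-(413,362), with the fingertip just above it. I'll compute the exact offset.

Run:
```python
from h import *
s=arm.get_state();p,r=s["eef_pos"],s["tool_rot"]
M=R.from_euler("xyz",[-np.pi/2,0,TY])
for n,(x,y),z in [("s+y",(415,287),18),("s-y",(413,362),18),("s+y far",(5,283),18),("s-y far",(8,357),18),("rimwall-y",(431,370),20),("wall+y",(431,280),20),("trayend",(470,250),20)]:
    q=wplane(150+x/2,120+y/2,z,p,r);print(n,q.round(1),"tool",M.inv().apply(q-p).round(1))
print(wpix(p))
```

```text
s+y [ 615.5 -145.    18. ] tool [18.9 13.  10.7]
s-y [ 620.2 -166.4   18. ] tool [ 19.2  13.  -11.3]
s+y far [ 503.4 -167.8   18. ] tool [-95.5  13.   10.9]
s-y far [ 505.  -191.3   18. ] tool [-98.6  13.  -12.4]
rimwall-y [ 625.2 -166.9   20. ] tool [ 24.   11.  -12.8]
wall+y [ 618.8 -141.5   20. ] tool [22.8 11.  13.4]
trayend [ 626.7 -131.5   20. ] tool [32.7 11.  21.6]
[[321.44458877 292.47473078]]
```

drive_tool(
  motion=[
    [[-0.2, 0.5, 0], 0],
    [[-0.2, 1.0, 0], 0],
    [[-0.2, 1.05, 0], 0],
    [[-0.2, 1.05, 0], 0],
  ],
)

```text
time: 3.1
eef_pos: [597.0, -159.7, 20.6]
tool_rot: [-1.57, 0.002, 0.203]
wrist_force: [-0.7, -0.0, -0.0]
width: 0.4
```

drive_tool(
  motion=[
    [[0, 0.1, 0], 0],
    [[0, 0.1, 0], 0],
  ],
)

```text
time: 3.3
eef_pos: [597.0, -159.7, 19.5]
tool_rot: [-1.57, 0.002, 0.203]
wrist_force: [0.5, 0.2, 0.1]
width: 0.4
```

drive_tool(
  motion=[
    [[0, 0.1, 0], 0],
    [[0, 0.1, 0], 0],
  ],
)

```text
time: 3.5
eef_pos: [597.0, -159.7, 18.3]
tool_rot: [-1.57, 0.003, 0.203]
wrist_force: [0.1, 0.1, -0.9]
width: 0.5
```

drive_tool(
  motion=[
    [[0, 0.07, 0], 0],
    [[0, 0.07, 0], 0],
  ],
)

```text
time: 3.7
eef_pos: [596.9, -159.7, 17.5]
tool_rot: [-1.57, 0.003, 0.203]
wrist_force: [-0.5, 0.6, 1.0]
width: 0.0
```

drive_tool(
  motion=[
    [[0, 0.05, 0], 0],
    [[0, 0.05, 0], 0],
  ],
)

```text
time: 3.9
eef_pos: [596.9, -159.7, 17.0]
tool_rot: [-1.57, 0.003, 0.203]
wrist_force: [-0.3, 0.1, -0.1]
width: 0.1
```

drive_tool(
  motion=[
    [[0, 0.05, 0], 0],
    [[0, 0.05, 0], 0],
  ],
)

```text
time: 4.1
eef_pos: [596.8, -159.6, 16.4]
tool_rot: [-1.569, 0.003, 0.203]
wrist_force: [0.9, -0.3, 0.4]
width: 0.5
```

drive_tool(
  motion=[
    [[0, 0.05, 0], 0],
    [[0, 0.05, 0], 0],
  ],
)

```text
time: 4.3
eef_pos: [596.8, -159.6, 15.8]
tool_rot: [-1.569, 0.003, 0.203]
wrist_force: [-0.0, 0.6, -0.4]
width: 0.3
```

drive_tool(
  motion=[
    [[0, 0.05, 0], 0],
    [[0, 0.05, 0], 0],
  ],
)

```text
time: 4.5
eef_pos: [596.8, -159.6, 15.3]
tool_rot: [-1.569, 0.003, 0.203]
wrist_force: [0.5, 0.1, 0.0]
width: 0.2
```

drive_tool(
  motion=[
    [[0, 0.05, 0], 0],
    [[0, 0.05, 0], 0],
  ],
)

```text
time: 4.7
eef_pos: [596.7, -159.6, 14.7]
tool_rot: [-1.569, 0.003, 0.203]
wrist_force: [-0.9, -0.3, -0.5]
width: 0.7
```

drive_tool(
  motion=[
    [[0, 0.05, 0], 0],
    [[0, 0.05, 0], 0],
  ],
)

```text
time: 4.9
eef_pos: [596.7, -159.6, 14.1]
tool_rot: [-1.569, 0.003, 0.203]
wrist_force: [-0.0, -0.3, 0.0]
width: 0.4
```

drive_tool(
  motion=[
    [[0, 0.05, 0], 0],
    [[0, 0.05, 0], 0],
  ],
)

```text
time: 5.1
eef_pos: [596.6, -159.6, 13.5]
tool_rot: [-1.569, 0.003, 0.203]
wrist_force: [-0.2, 0.0, -1.1]
width: 0.9
```

Run:
```python
from h import *
im=imaging.snapshot("wrist");b=imaging.snapshot("scene")
m=np.zeros((600,800,3),np.uint8)
m[:400,:]=cv2.resize(im[200:360,200:520,::-1],(800,400))
m[400:,:400]=cv2.resize(b[170:230,220:340,::-1],(400,200))
cv2.imwrite("pics/w3.png",m)
```

```text
(no output)
```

View pics/w3.png

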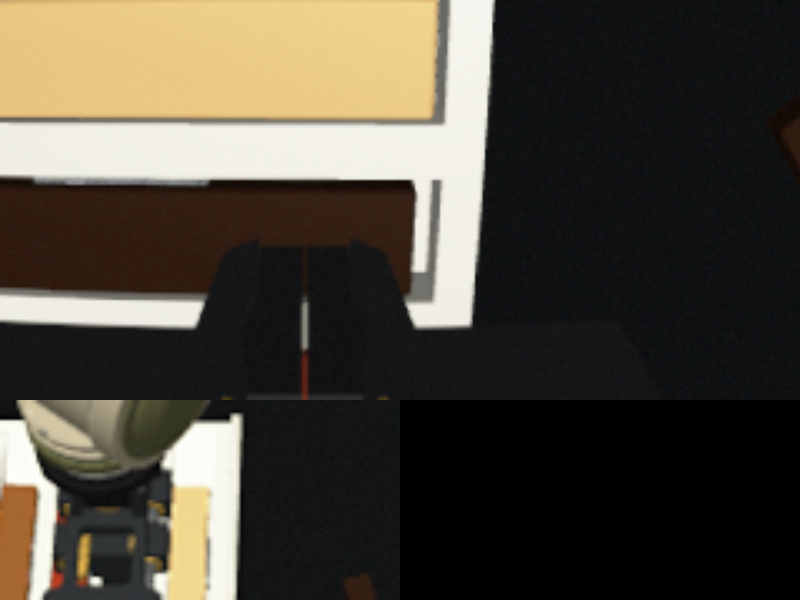

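The fingertip is over the bar, centred in the pocket, at crop (305,245), and hasn't touched yet. I'll keep going down in small steps with the force as guard.

drive_tool(
  motion=[
    [[0, 0.05, 0], 0],
    [[0, 0.05, 0], 0],
  ],
)

```text
time: 5.4
eef_pos: [596.6, -159.6, 13.0]
tool_rot: [-1.569, 0.004, 0.203]
wrist_force: [-0.3, -0.4, 0.3]
width: 0.4
```

drive_tool(
  motion=[
    [[0, 0.05, 0], 0],
    [[0, 0.05, 0], 0],
  ],
)

```text
time: 5.6
eef_pos: [596.6, -159.6, 12.5]
tool_rot: [-1.569, 0.004, 0.203]
wrist_force: [-0.2, -1.0, 0.2]
width: 0.8
```

drive_tool(
  motion=[
    [[0, 0.05, 0], 0],
    [[0, 0.05, 0], 0],
  ],
)

```text
time: 5.8
eef_pos: [596.6, -159.5, 11.8]
tool_rot: [-1.569, 0.004, 0.203]
wrist_force: [0.1, -1.2, 0.0]
width: 0.1
```

drive_tool(
  motion=[
    [[0, 0.05, 0], 0],
    [[0, 0.05, 0], 0],
  ],
)

```text
time: 6.0
eef_pos: [596.5, -159.5, 11.3]
tool_rot: [-1.569, 0.004, 0.203]
wrist_force: [0.2, 0.3, -0.0]
width: 0.3
```

drive_tool(
  motion=[
    [[0, 0.05, 0], 0],
    [[0, 0.05, 0], 0],
  ],
)

```text
time: 6.2
eef_pos: [596.5, -159.5, 10.7]
tool_rot: [-1.569, 0.004, 0.203]
wrist_force: [0.6, -0.3, 0.4]
width: 0.7
```

drive_tool(
  motion=[
    [[0, 0.05, 0], 0],
    [[0, 0.05, 0], 0],
  ],
)

```text
time: 6.4
eef_pos: [596.5, -159.5, 10.1]
tool_rot: [-1.569, 0.004, 0.203]
wrist_force: [-0.1, -0.5, -0.5]
width: 0.4
```

Run:
```python
from h import *
def t2(a,pa,b,pb,ra=(-1.569,.003,.204),rb=(-1.569,.003,.203)):
    (o,d),(p,e)=wray(*a,np.array(pa),ra),wray(*b,np.array(pb),rb)
    t=np.linalg.lstsq(np.c_[d,-e],p-o,rcond=None)[0];print((o+d*t[0]).round(1),(p+e*t[1]).round(1))
W2=lambda x,y:(150+x/2,120+y/2); W3=lambda x,y:(200+x/2.5,200+y/2.5)
p2,p3=(598.9,-159,30.7),(596.6,-159.6,13.5)
t2(W2(415,287),p2,W3(413,190),p3);t2(W2(413,362),p2,W3(410,292),p3)
t2(W2(431,236),p2,W3(434,118),p3);t2(W2(429,145),p2,W3(440,-8),p3);t2(W2(457,420),p2,W3(471,325),p3)
W1=lambda x,y:(x,y)
p1=(578.8,-173.1,145.7);r1=(-1.565,.008,.198)
t2((375,203),p1,W3(413,190),p3,r1);t2((373,231),p1,W3(410,292),p3,r1);t2((378,187),p1,W3(434,118),p3,r1)
```

```text
[ 614.9 -144.    19.7] [ 614.8 -144.1   19.7]
[ 617.9 -161.3   28.1] [ 617.7 -161.4   28.1]
[ 619.  -134.6    1.1] [ 619.  -134.6    1.1]
[ 606.9 -104.3   38.9] [ 607.1 -103.2   38.8]
[ 632.4 -173.3   33.2] [ 631.1 -166.    28.9]
[ 615.9 -143.2   21.7] [ 614.4 -143.4   21.4]
[ 620.9 -167.9   15.4] [ 620.7 -168.    15.3]
[ 616.6 -130.8   14.1] [ 616.3 -130.9   14.1]
```

Run:
```python
from h import *
M=R.from_euler("xyz",[-np.pi/2,0,TY])
for q in [(0,0,9),(0,0,5),(0,-5,9),(0,-10,9),(0,-19,9)]:
    print(q,wpix(M.apply(np.array([q],float)),np.zeros(3),[-np.pi/2,0,TY]).round(1))
to(0,0,0,TY)
im=imaging.snapshot("wrist")
cv2.imwrite("pics/w4.png",cv2.resize(im[240:340,260:400,::-1],(784,560),interpolation=cv2.INTER_CUBIC))
```

```text
(0, 0, 9) [[321.5 276. ]]
(0, 0, 5) [[321.5 283.4]]
(0, -5, 9) [[321.5 279.9]]
(0, -10, 9) [[321.5 284.1]]
(0, -19, 9) [[321.5 292.2]]
t 6.4 pos [ 596.5 -159.5   10.1] yaw 0.203 F [-0.1 -0.5 -0.5] w 0.4 -> shift [-55.19   1.29  27.66] twist 0.0
```

View pics/w4.png

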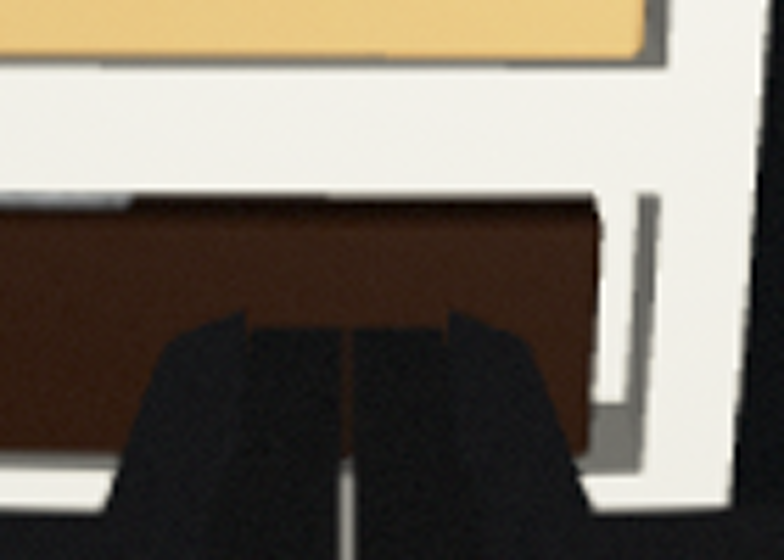

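The tip (crop (345,325)) sits only mid-bar in the picture. Along the line of sight that puts it about 10 mm above the bar, so I'll keep creeping down. Each step starts from the measured pose, so the force can't build up.

drive_tool(
  motion=[
    [[0, 0.05, 0], 0],
    [[0, 0.1, 0], 0],
  ],
)

```text
time: 6.65
eef_pos: [596.5, -159.5, 9.1]
tool_rot: [-1.569, 0.004, 0.203]
wrist_force: [-0.0, 0.2, 0.4]
width: 0.5
```

drive_tool(
  motion=[
    [[0, 0.05, 0], 0],
    [[0, 0.05, 0], 0],
  ],
)

```text
time: 6.85
eef_pos: [596.4, -159.5, 8.5]
tool_rot: [-1.569, 0.004, 0.203]
wrist_force: [-0.4, 0.5, -0.6]
width: 0.2
```

drive_tool(
  motion=[
    [[0, 0.05, 0], 0],
    [[0, 0.05, 0], 0],
  ],
)

```text
time: 7.05
eef_pos: [596.4, -159.5, 8.0]
tool_rot: [-1.569, 0.004, 0.203]
wrist_force: [0.6, 0.2, -1.3]
width: 0.5
```

drive_tool(
  motion=[
    [[0, 0.05, 0], 0],
    [[0, 0.05, 0], 0],
  ],
)

```text
time: 7.25
eef_pos: [596.3, -159.4, 7.4]
tool_rot: [-1.568, 0.004, 0.203]
wrist_force: [-0.4, -0.1, 0.3]
width: 0.2
```

drive_tool(
  motion=[
    [[0, 0.05, 0], 0],
    [[0, 0.05, 0], 0],
  ],
)

```text
time: 7.45
eef_pos: [596.3, -159.4, 6.8]
tool_rot: [-1.568, 0.004, 0.203]
wrist_force: [0.6, -0.1, 0.8]
width: 0.4
```

drive_tool(
  motion=[
    [[0, 0.05, 0], 0],
    [[0, 0.05, 0], 0],
  ],
)

```text
time: 7.65
eef_pos: [596.3, -159.4, 6.2]
tool_rot: [-1.568, 0.004, 0.203]
wrist_force: [-1.4, 0.1, -0.0]
width: 0.3
```

drive_tool(
  motion=[
    [[0, 0.05, 0], 0],
    [[0, 0.05, 0], 0],
  ],
)

```text
time: 7.85
eef_pos: [596.2, -159.4, 5.7]
tool_rot: [-1.568, 0.005, 0.203]
wrist_force: [0.8, -0.0, -0.2]
width: 0.5
```

drive_tool(
  motion=[
    [[0, 0.05, 0], 0],
    [[0, 0.05, 0], 0],
  ],
)

```text
time: 8.05
eef_pos: [596.2, -159.4, 5.1]
tool_rot: [-1.568, 0.005, 0.203]
wrist_force: [0.0, -0.2, -0.4]
width: 0.8
```

Run:
```python
from h import *
print(arm.get_state()["joint_efforts"].round(2))
im=imaging.snapshot("wrist")
cv2.imwrite("pics/w5.png",cv2.resize(im[240:340,260:400,::-1],(784,560),interpolation=cv2.INTER_CUBIC))
a=imaging.snapshot("wrist")[240:340,300,:].mean(1);print(a.round().astype(int).tolist())
print(im[240:340,372].mean(1).round().astype(int).tolist())
```

```text
[-0.000e+00 -5.441e+01 -1.718e+01  4.000e-02  6.000e-02 -0.000e+00]
[189, 189, 189, 189, 188, 188, 189, 189, 188, 189, 189, 189, 186, 166, 112, 116, 234, 238, 239, 239, 238, 239, 239, 238, 239, 239, 238, 238, 238, 238, 238, 238, 238, 238, 237, 238, 238, 238, 215, 66, 14, 13, 12, 22, 29, 33, 34, 31, 32, 33, 35, 34, 35, 33, 33, 32, 28, 24, 22, 23, 23, 22, 23, 22, 19, 22, 23, 24, 23, 24, 22, 21, 20, 22, 21, 21, 22, 22, 24, 25, 25, 27, 24, 22, 20, 15, 14, 20, 18, 19, 19, 19, 17, 16, 20, 17, 19, 18, 17, 20]
[192, 192, 192, 192, 192, 193, 192, 191, 191, 190, 191, 191, 185, 159, 105, 117, 180, 234, 239, 239, 239, 239, 239, 239, 239, 238, 239, 239, 238, 239, 238, 239, 239, 238, 238, 238, 238, 238, 238, 238, 239, 238, 238, 238, 238, 238, 238, 238, 238, 238, 237, 237, 237, 238, 237, 237, 237, 237, 237, 237, 237, 237, 237, 237, 236, 236, 237, 236, 237, 236, 236, 236, 236, 223, 222, 222, 151, 111, 112, 111, 111, 111, 111, 111, 110, 111, 112, 111, 111, 138, 139, 91, 22, 24, 22, 19, 23, 24, 22, 19]
```

drive_tool(
  motion=[
    [[0, 0.05, 0], 0],
    [[0, 0.05, 0], 0],
  ],
)

```text
time: 8.35
eef_pos: [596.2, -159.4, 4.6]
tool_rot: [-1.568, 0.005, 0.203]
wrist_force: [-0.4, 0.0, 0.2]
width: 0.4
```

drive_tool(
  motion=[
    [[0, 0.05, 0], 0],
    [[0, 0.05, 0], 0],
  ],
)

```text
time: 8.55
eef_pos: [596.2, -159.4, 4.0]
tool_rot: [-1.568, 0.005, 0.203]
wrist_force: [-0.4, 0.9, -0.1]
width: 0.1
```

drive_tool(
  motion=[
    [[0, 0.05, 0], 0],
    [[0, 0.05, 0], 0],
  ],
)

```text
time: 8.75
eef_pos: [596.1, -159.3, 3.5]
tool_rot: [-1.568, 0.005, 0.203]
wrist_force: [0.8, -0.3, 0.0]
width: 0.5
```

drive_tool(
  motion=[
    [[0, 0.05, 0], 0],
    [[0, 0.05, 0], 0],
  ],
)

```text
time: 8.95
eef_pos: [596.1, -159.3, 2.8]
tool_rot: [-1.568, 0.005, 0.203]
wrist_force: [-0.8, 0.8, -0.5]
width: 0.7
```

drive_tool(
  motion=[
    [[0, 0.05, 0], 0],
    [[0, 0.05, 0], 0],
  ],
)

```text
time: 9.15
eef_pos: [596.0, -159.3, 2.3]
tool_rot: [-1.568, 0.005, 0.203]
wrist_force: [-1.2, 0.1, 0.7]
width: 0.4
```

drive_tool(
  motion=[
    [[0, 0.05, 0], 0],
    [[0, 0.05, 0], 0],
  ],
)

```text
time: 9.35
eef_pos: [596.0, -159.3, 1.7]
tool_rot: [-1.568, 0.005, 0.203]
wrist_force: [-0.1, -0.2, 0.6]
width: 0.5
```

drive_tool(
  motion=[
    [[0, 0.04, 0], 0],
    [[0, 0.04, 0], 0],
  ],
)

```text
time: 9.55
eef_pos: [596.0, -159.3, 1.2]
tool_rot: [-1.568, 0.005, 0.203]
wrist_force: [-0.4, -0.8, -0.2]
width: 0.6
```

drive_tool(
  motion=[
    [[0, 0.04, 0], 0],
    [[0, 0.04, 0], 0],
  ],
)

```text
time: 9.75
eef_pos: [595.9, -159.3, 0.8]
tool_rot: [-1.568, 0.005, 0.203]
wrist_force: [0.3, -0.3, 0.0]
width: 0.3
```

Run:
```python
from h import *
im=imaging.snapshot("wrist")
print(im[275:305,300].mean(1).round().astype(int).tolist())
```

```text
[238, 237, 237, 238, 237, 237, 238, 201, 103, 13, 13, 16, 21, 24, 31, 34, 32, 34, 32, 33, 33, 29, 23, 25, 22, 23, 21, 24, 22, 24]
```

drive_tool(
  motion=[
    [[0, 0.04, 0], 0],
    [[0, 0.04, 0], 0],
  ],
)

```text
time: 10.0
eef_pos: [595.9, -159.2, 0.4]
tool_rot: [-1.568, 0.005, 0.203]
wrist_force: [0.9, 0.0, 0.6]
width: 0.5
```

drive_tool(
  motion=[
    [[0, 0.04, 0], 0],
    [[0, 0.04, 0], 0],
  ],
)

```text
time: 10.2
eef_pos: [595.9, -159.2, -0.1]
tool_rot: [-1.568, 0.005, 0.203]
wrist_force: [0.5, 0.1, -0.6]
width: 0.8
```

drive_tool(
  motion=[
    [[0, 0.04, 0], 0],
    [[0, 0.04, 0], 0],
  ],
)

```text
time: 10.4
eef_pos: [595.8, -159.2, -0.6]
tool_rot: [-1.568, 0.006, 0.203]
wrist_force: [0.3, 0.0, 0.3]
width: 0.5
```

drive_tool(
  motion=[
    [[0, 0.04, 0], 0],
    [[0, 0.04, 0], 0],
  ],
)

```text
time: 10.6
eef_pos: [595.8, -159.2, -1.0]
tool_rot: [-1.567, 0.006, 0.203]
wrist_force: [-0.8, -0.3, 0.5]
width: 0.4
```

drive_tool(
  motion=[
    [[0, 0.04, 0], 0],
    [[0, 0.04, 0], 0],
  ],
)

```text
time: 10.8
eef_pos: [595.8, -159.2, -1.5]
tool_rot: [-1.567, 0.006, 0.203]
wrist_force: [0.3, 0.1, -1.0]
width: 0.6
```

drive_tool(
  motion=[
    [[0, 0.04, 0], 0],
    [[0, 0.04, 0], 0],
  ],
)

```text
time: 11.0
eef_pos: [595.8, -159.2, -2.0]
tool_rot: [-1.567, 0.006, 0.203]
wrist_force: [0.3, 0.7, -0.5]
width: 0.5
```

drive_tool(
  motion=[
    [[0, 0.04, 0], 0],
    [[0, 0.04, 0], 0],
  ],
)

```text
time: 11.2
eef_pos: [595.7, -159.2, -2.4]
tool_rot: [-1.567, 0.006, 0.203]
wrist_force: [0.1, 0.4, -0.9]
width: 0.4
```

drive_tool(
  motion=[
    [[0, 0.04, 0], 0],
    [[0, 0.04, 0], 0],
  ],
)

```text
time: 11.4
eef_pos: [595.7, -159.2, -2.8]
tool_rot: [-1.567, 0.006, 0.203]
wrist_force: [-1.0, 0.2, -0.3]
width: 0.5
```

drive_tool(
  motion=[
    [[0, 0.04, 0], 0],
    [[0, 0.04, 0], 0],
  ],
)

```text
time: 11.6
eef_pos: [595.6, -159.2, -3.3]
tool_rot: [-1.567, 0.006, 0.203]
wrist_force: [-0.9, -0.0, -0.2]
width: 0.2
```

drive_tool(
  motion=[
    [[0, 0.04, 0], 0],
    [[0, 0.04, 0], 0],
  ],
)

```text
time: 11.8
eef_pos: [595.6, -159.1, -3.8]
tool_rot: [-1.567, 0.006, 0.203]
wrist_force: [-0.5, -0.2, -0.1]
width: 0.2
```

Run:
```python
from h import *
im=imaging.snapshot("wrist")
print(im[275:305,300].mean(1).round().astype(int).tolist())
to(0,0,0,TY)
```

```text
[238, 237, 237, 238, 238, 238, 238, 238, 238, 237, 237, 224, 162, 16, 16, 14, 19, 23, 28, 31, 34, 29, 23, 20, 20, 26, 21, 21, 21, 23]
t 11.85 pos [ 595.6 -159.1   -3.8] yaw 0.203 F [ 1.3  0.2 -0.6] w 0.5 -> shift [-55.12   0.06  27.61] twist 0.0
```

drive_tool(
  motion=[
    [[0, 0.04, 0], 0],
    [[0, 0.04, 0], 0],
  ],
)

```text
time: 12.05
eef_pos: [595.6, -159.1, -4.2]
tool_rot: [-1.567, 0.006, 0.203]
wrist_force: [-0.6, -0.5, 0.5]
width: 0.3
```

drive_tool(
  motion=[
    [[0, 0.04, 0], 0],
    [[0, 0.04, 0], 0],
  ],
)

```text
time: 12.25
eef_pos: [595.6, -159.1, -4.7]
tool_rot: [-1.567, 0.006, 0.203]
wrist_force: [-0.3, 1.2, 0.2]
width: -0.1
```

drive_tool(
  motion=[
    [[0, 0.04, 0], 0],
    [[0, 0.04, 0], 0],
  ],
)

```text
time: 12.45
eef_pos: [595.5, -159.1, -5.1]
tool_rot: [-1.567, 0.006, 0.203]
wrist_force: [0.3, 0.3, -0.6]
width: 0.8
```

Run:
```python
from h import *
im=imaging.snapshot("wrist")
cv2.imwrite("pics/w6.png",cv2.resize(im[240:340,260:400,::-1],(784,560),interpolation=cv2.INTER_CUBIC))
to(0,0,0,TY)
```

```text
t 12.5 pos [ 595.6 -159.1   -5.1] yaw 0.203 F [ 1.1  0.8 -0.5] w 0.5 -> shift [-55.12  -0.06  27.61] twist 0.0
```

View pics/w6.png

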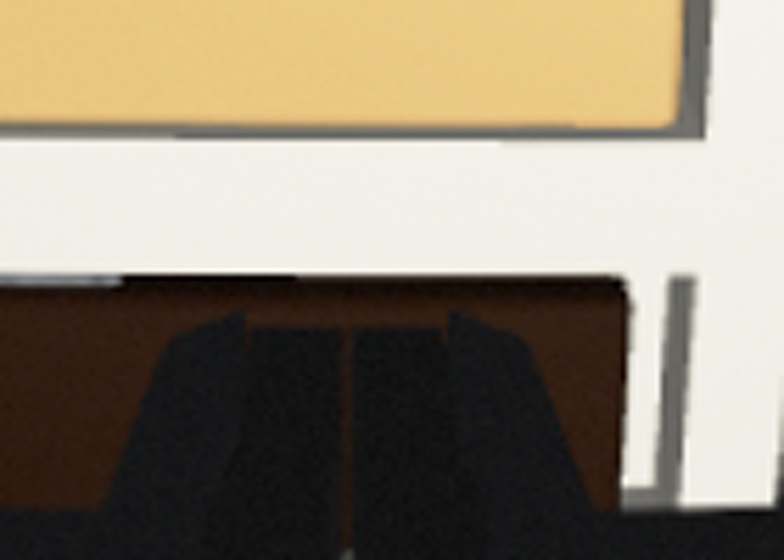

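The crop shows the tip edge (row 320) close to the bar's +y edge (row 300). By camera geometry the real tips are about 24 mm behind the reported TCP, so contact should come near a TCP height of -6.

drive_tool(
  motion=[
    [[0, 0.04, 0], 0],
    [[0, 0.04, 0], 0],
  ],
)

```text
time: 12.7
eef_pos: [595.5, -159.1, -5.6]
tool_rot: [-1.567, 0.006, 0.203]
wrist_force: [0.3, -0.3, 1.0]
width: 0.3
```

drive_tool(
  motion=[
    [[0, 0.04, 0], 0],
    [[0, 0.04, 0], 0],
  ],
)

```text
time: 12.9
eef_pos: [595.5, -159.1, -6.0]
tool_rot: [-1.567, 0.006, 0.203]
wrist_force: [-1.0, 0.8, -0.8]
width: 0.6
```

drive_tool(
  motion=[
    [[0, 0.04, 0], 0],
    [[0, 0.04, 0], 0],
  ],
)

```text
time: 13.1
eef_pos: [595.5, -159.1, -6.5]
tool_rot: [-1.567, 0.006, 0.203]
wrist_force: [-0.3, -0.1, 0.4]
width: 0.4
```

drive_tool(
  motion=[
    [[0, 0.04, 0], 0],
    [[0, 0.04, 0], 0],
  ],
)

```text
time: 13.3
eef_pos: [595.5, -159.1, -6.6]
tool_rot: [-1.567, 0.006, 0.203]
wrist_force: [-2.0, -0.7, 2.9]
width: 0.5
```

drive_tool(
  motion=[
    [[0, 0.04, 0], 0],
    [[0, 0.04, 0], 0],
  ],
)

```text
time: 13.5
eef_pos: [595.5, -159.1, -6.6]
tool_rot: [-1.567, 0.006, 0.203]
wrist_force: [-1.8, 0.4, 5.6]
width: 0.5
```

drive_tool(
  motion=[
    [[0, 0.06, 0], 0],
    [[0, 0.06, 0], 0],
  ],
)

```text
time: 13.7
eef_pos: [595.5, -159.1, -6.6]
tool_rot: [-1.568, 0.006, 0.203]
wrist_force: [-2.5, 0.9, 7.6]
width: 0.4
```

Contact is at TCP z = -6.6, with about 13 N/mm stiffness. Now I'll press to about 14 N and drag.

drive_tool(
  motion=[
    [[0, 0.1, 0], 0],
    [[0, 0.1, 0], 0],
  ],
)

```text
time: 13.9
eef_pos: [595.5, -159.1, -6.7]
tool_rot: [-1.568, 0.006, 0.204]
wrist_force: [-3.5, 1.8, 10.3]
width: 0.7
```

drive_tool(
  motion=[
    [[-0.2, 0.11, 0], 0],
    [[-0.4, 0.11, 0], 0],
  ],
)

```text
time: 14.1
eef_pos: [593.3, -160.1, -6.7]
tool_rot: [-1.57, 0.001, 0.203]
wrist_force: [4.7, 2.1, 6.3]
width: 0.6
```

drive_tool(
  motion=[
    [[0, 0.13, 0], 0],
    [[0, 0.13, 0], 0],
  ],
)

```text
time: 14.3
eef_pos: [593.2, -160.1, -6.7]
tool_rot: [-1.57, 0.001, 0.204]
wrist_force: [-5.9, 1.4, 12.4]
width: 0.4
```

drive_tool(
  motion=[
    [[0, 0.13, 0], 0],
    [[-0.1, 0.13, 0], 0],
  ],
)

```text
time: 14.5
eef_pos: [593.3, -160.1, -6.6]
tool_rot: [-1.571, -0.002, 0.204]
wrist_force: [3.5, 4.4, 8.2]
width: 0.8
```

drive_tool(
  motion=[
    [[-0.1, 0.16, 0], 0],
    [[-0.3, 0.17, 0], 0],
    [[-0.5, 0.17, 0], 0],
    [[-0.7, 0.16, 0], 0],
  ],
)

```text
time: 14.9
eef_pos: [589.2, -161.4, -6.4]
tool_rot: [-1.574, -0.009, 0.203]
wrist_force: [7.2, 5.0, 9.9]
width: 0.2
```

Run:
```python
from h import *
to(0,0,0,TY)
im=imaging.snapshot("wrist")
cv2.imwrite("pics/w7.png",cv2.resize(im[240:340,260:400,::-1],(784,560),interpolation=cv2.INTER_CUBIC))
print(im[296,360:390].mean(1).round().astype(int).tolist())
print(im[296,340:360].mean(1).round().astype(int).tolist())
old=cv2.imread("pics/w6.png");print(cv2.resize(old,(140,100))[56,100:130].mean(1).round().astype(int).tolist())
```

```text
t 14.9 pos [ 589.2 -161.4   -6.4] yaw 0.203 F [7.2 5.  9.9] w 0.2 -> shift [-54.43  -1.21  27.71] twist 0.0
[34, 35, 35, 33, 33, 35, 33, 34, 36, 32, 34, 35, 32, 37, 33, 40, 100, 235, 237, 238, 237, 237, 238, 237, 237, 237, 236, 237, 237, 237]
[24, 25, 26, 25, 28, 32, 33, 35, 35, 35, 32, 35, 35, 33, 34, 35, 32, 33, 33, 34]
[33, 36, 35, 36, 37, 36, 34, 36, 35, 37, 32, 31, 120, 203, 237, 238, 237, 237, 202, 129, 103, 101, 101, 158, 223, 237, 237, 237, 237, 237]
```

drive_tool(
  motion=[
    [[-0.15, 0.21, 0.05], 0],
    [[-0.35, 0.21, 0.07], 0],
    [[-0.55, 0.2, 0.08], 0],
    [[-0.75, 0.19, 0.1], 0],
    [[-0.95, 0.18, 0.1], 0],
  ],
)

```text
time: 15.45
eef_pos: [582.8, -162.8, -5.9]
tool_rot: [-1.578, -0.017, 0.203]
wrist_force: [8.1, 3.7, 13.2]
width: 0.2
```

```bash
cat >> h.py <<'E'
def look():
    to(0,0,0,TY)
    im=imaging.snapshot("wrist")
    for r in (285,290,296): print(r,"".join("#" if v<70 else "+" if v<180 else "." for v in im[r,200:440].mean(1)))
E
python3 -c "
from h import *
look()"
```

```text
t 15.45 pos [ 582.8 -162.8   -5.9] yaw 0.203 F [ 8.1  3.7 13.2] w 0.2 -> shift [-53.78  -1.69  27.7 ] twist 0.0
285 ........................................................................................................................................................................................................................................+#######
290 ###################################+++++++++++++++++++++++++++++++++++++++++++++++++++++++++++++++++++++++++++#################################################################+...............................++++++++.................########
296 ################################################################################################################################################################################+.............................++++++++.................+########
```

drive_tool(
  motion=[
    [[-0.2, 0.2, 0.03], 0],
    [[-0.5, 0.18, 0.05], 0],
    [[-0.8, 0.155, 0.06], 0],
    [[-1.1, 0.13, 0.07], 0],
    [[-1.4, 0.1, 0.08], 0],
    [[-1.7, 0.075, 0.09], 0],
  ],
)

```text
time: 16.1
eef_pos: [569.0, -165.7, -4.5]
tool_rot: [-1.582, -0.025, 0.203]
wrist_force: [8.2, 4.7, 12.4]
width: 0.8
```

```bash
python3 -c "
from h import *
look()"
```

```text
t 16.1 pos [ 569.  -165.7   -4.5] yaw 0.203 F [ 8.2  4.7 12.4] w 0.8 -> shift [-52.37  -2.06  27.69] twist -0.0
285 ..........................................................................................................................................................................................................................................++++++
290 ###############################################################################################################################################################################+.........................................................+++++++
296 ###############################################################################################################################################################################+........................................................++++++++
```

drive_tool(
  motion=[
    [[-0.2, 0.205, 0.03], 0],
    [[-0.5, 0.185, 0.05], 0],
    [[-0.8, 0.16, 0.06], 0],
    [[-1.1, 0.135, 0.07], 0],
    [[-1.4, 0.105, 0.08], 0],
    [[-1.7, 0.08, 0.09], 0],
    [[-1.9, 0.06, 0.09], 0],
  ],
)

```text
time: 16.85
eef_pos: [553.2, -169.1, -3.1]
tool_rot: [-1.586, -0.033, 0.203]
wrist_force: [7.7, 5.0, 14.6]
width: 0.4
```

```bash
python3 -c "
from h import *
look()"
```

```text
t 16.85 pos [ 553.2 -169.1   -3.1] yaw 0.203 F [ 7.7  5.  14.6] w 0.4 -> shift [-50.75  -2.38  27.67] twist -0.0
285 ....................................................+++++++++++++++++++++..++++++++++++++++++..................................+...++++............+++++++++++++++++++++++++++++++++............................................................
290 ##############################################################################################################################################################################++................................................................
296 ##############################################################################################################################################################################+.................................................................
```

drive_tool(
  motion=[
    [[-0.2, 0.19, 0.03], 0],
    [[-0.5, 0.165, 0.05], 0],
    [[-0.8, 0.15, 0.06], 0],
    [[-1.1, 0.135, 0.07], 0],
    [[-1.4, 0.12, 0.08], 0],
    [[-1.63, 0.11, 0.08], 0],
    [[-1.63, 0.11, 0.08], 0],
  ],
)

```text
time: 17.6
eef_pos: [539.6, -172.0, -2.5]
tool_rot: [-1.589, -0.039, 0.202]
wrist_force: [5.5, 5.2, 14.7]
width: 0.4
```

```bash
python3 -c "
from h import *
look()"
```

```text
t 17.6 pos [ 539.6 -172.    -2.5] yaw 0.202 F [ 5.5  5.2 14.7] w 0.4 -> shift [-49.35  -2.69  27.65] twist -0.1
285 ..........................................................++++++++++++++++++++++++++++++++++++++++++++++++++++++++++++++++++++++####++++++++++++++++++++++++++++++++++++++++++++++++++++++++++++++++++++++++++++................................
290 #############################################################################################################################################################################++.................................................................
296 #############################################################################################################################################################################+..................................................................
```

The bar has been dragged about 55 mm without pressing over 15 N. Lifting off and turning to grip.

drive_tool(
  motion=[
    [[0, -0.5, 0], 0],
    [[0, -2, 0], 0],
    [[0, -5, 0], 0],
    [[0, -7, 0], 0],
    [[0, -7, 0], 0],
  ],
)

```text
time: 18.15
eef_pos: [537.6, -171.9, 69.7]
tool_rot: [-1.592, -0.042, 0.203]
wrist_force: [0.4, -0.2, -0.4]
width: 0.5
```

```bash
python3 -c "
from h import *
to(457,-190,66,TY+np.pi/2)"
```

```text
t 18.15 pos [ 537.6 -171.9   69.7] yaw 0.203 F [ 0.4 -0.2 -0.4] w 0.5 -> shift [-8.27  0.02 -0.15] twist -90.0
```

drive_tool(
  motion=[
    [[-4, 0, 0], -8],
    [[-8.3, 0, -0.1], -16],
    [[-8.3, 0, -0.1], -90],
    [[-8.3, 0, -0.1], -90],
    [[-8.3, 0, -0.1], -90],
    [[-8.3, 0, -0.1], -90],
    [[-8.3, 0, -0.1], -90],
    [[-8.3, 0, -0.1], -90],
  ],
  claw=4.4,
  squeeze=20,
)

```text
time: 18.95
eef_pos: [456.2, -189.3, 65.0]
tool_rot: [-1.617, 0.003, 1.388]
wrist_force: [-0.5, -0.1, -0.1]
width: 44.1
```

```bash
python3 -c "
from h import *
to(457,-190,66,TY+np.pi/2)"
```

```text
t 18.95 pos [ 456.2 -189.3   65. ] yaw 1.388 F [-0.5 -0.1 -0.1] w 44.1 -> shift [-0.06 -0.09 -0.1 ] twist -22.1
```

drive_tool(
  motion=[
    [[0, 0, -0.1], -22],
    [[0, 0, -0.1], -22],
    [[0, 0, -0.1], -22],
    [[0, 0, -0.1], -22],
  ],
)

```text
time: 19.35
eef_pos: [456.7, -189.2, 64.0]
tool_rot: [-1.611, 0.019, 1.772]
wrist_force: [0.2, 0.3, 0.3]
width: 43.8
```

Run:
```python
from h import *
to(457,-190,66,TY+np.pi/2)
im=imaging.snapshot("wrist")
cv2.imwrite("pics/w8.png",im[:,:,::-1])
```

```text
t 19.35 pos [ 456.7 -189.2   64. ] yaw 1.772 F [0.2 0.3 0.3] w 43.8 -> shift [-0.08 -0.19 -0.02] twist -0.1
```

View pics/w8.png

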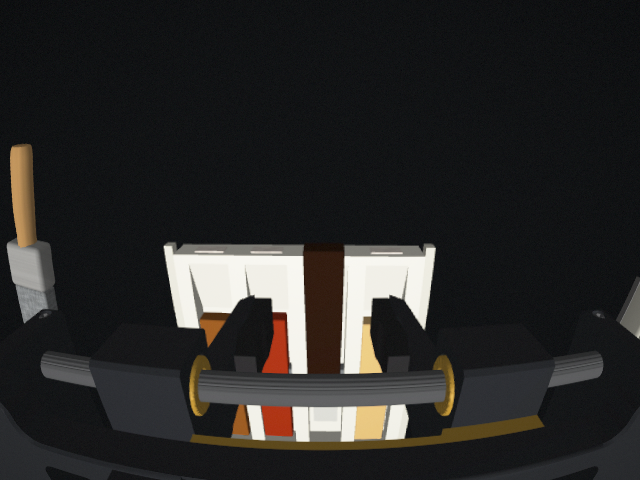

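The bar leans on the lip at (304..344, from row 245 down), with its raised end at row 245. It is centred between the open fingers (inner faces 272 and 372). The other bars are still in their pockets.

Run:
```python
from h import *
s=arm.get_state();p,r=s["eef_pos"],s["tool_rot"]
M=R.from_euler("xyz",r)
for z in(25,33):
    q=wplane(324,245.5,z,p,r);print(z,q.round(1),"tool",M.inv().apply(q-p).round(1))
q=wplane(360,248,20,p,r);print("lip edge",q.round(1),M.inv().apply(q-p).round(1))
print("tool y axis",M.apply([0,1,0]).round(3), "tip",(p+M.apply([0,-24,0])).round(1))
```

```text
25 [ 445.2 -191.4   25. ] tool [ 0.9 38.7 13.3]
33 [ 442.3 -191.9   33. ] tool [ 0.8 30.6 15.9]
lip edge [ 444.1 -169.4   20. ] [22.7 43.4 10.3]
tool y axis [ 0.043 -0.01  -0.999] tip [ 455.7 -189.    88.2]
```

drive_tool(
  motion=[
    [[0.1, 2.5, 0.4], 0],
    [[0.1, 4.5, 0.5], 0],
    [[0.1, 5.2, 0.5], 0],
    [[0.1, 5.2, 0.5], 0],
  ],
)

```text
time: 19.8
eef_pos: [453.5, -189.6, 11.2]
tool_rot: [-1.61, 0.017, 1.768]
wrist_force: [0.4, -0.7, 0.1]
width: 43.9
```

drive_tool(
  motion=[
    [[0, 0.3, 0], 0],
    [[0, 0.6, 0], 0],
    [[0, 0.6, 0], 0],
  ],
)

```text
time: 20.1
eef_pos: [453.9, -189.7, 5.4]
tool_rot: [-1.61, 0.017, 1.767]
wrist_force: [0.9, -0.6, 0.2]
width: 44.2
```

drive_tool(
  motion=[
    [[0, 0.1, 0], 0],
    [[0, 0.2, 0], 0],
    [[0, 0.2, 0], 0],
  ],
)

```text
time: 20.4
eef_pos: [454.0, -189.7, 3.4]
tool_rot: [-1.61, 0.017, 1.767]
wrist_force: [0.4, 0.8, 0.1]
width: 43.9
```

drive_tool(
  motion=[
    [[0, 0.15, 0], 0],
    [[0, 0.2, 0], 0],
    [[0, 0.2, 0], 0],
  ],
)

```text
time: 20.7
eef_pos: [454.1, -189.7, 1.3]
tool_rot: [-1.61, 0.017, 1.767]
wrist_force: [-0.4, 0.1, 0.1]
width: 44.3
```

drive_tool(
  motion=[
    [[0, 0.1, 0], 0],
    [[0, 0.1, 0], 0],
  ],
)

```text
time: 20.9
eef_pos: [454.1, -189.7, 0.2]
tool_rot: [-1.61, 0.017, 1.767]
wrist_force: [-0.1, 0.0, -0.5]
width: 44.2
```

drive_tool(
  motion=[
    [[0, 0.1, 0], 0],
    [[0, 0.1, 0], 0],
  ],
)

```text
time: 21.1
eef_pos: [454.1, -189.6, -0.9]
tool_rot: [-1.61, 0.017, 1.767]
wrist_force: [0.3, 0.3, 0.8]
width: 44.0
```

drive_tool(
  motion=[
    [[0, 0.1, 0], 0],
    [[0, 0.1, 0], 0],
  ],
)

```text
time: 21.3
eef_pos: [454.0, -189.6, -2.0]
tool_rot: [-1.609, 0.017, 1.767]
wrist_force: [0.7, 0.3, 0.5]
width: 43.9
```

drive_tool(
  motion=[
    [[0, 0, 0], 0],
    [[0, 0, 0], 0],
    [[0, 0, 0], 0],
    [[0, 0, 0], 0],
  ],
  claw=1.5,
  squeeze=25,
)

```text
time: 21.7
eef_pos: [454.0, -189.6, -2.0]
tool_rot: [-1.61, 0.017, 1.767]
wrist_force: [-0.4, 1.5, -0.3]
width: 23.8
```

Run:
```python
from h import *
to(0,0,0,TY)
im=imaging.snapshot("wrist")
cv2.imwrite("pics/w9.png",cv2.resize(im[200:400,180:460,::-1],None,fx=2.5,fy=2.5))
```

```text
t 21.7 pos [ 454.  -189.6   -2. ] yaw 1.767 F [-0.4  1.5 -0.3] w 23.8 -> shift [27.45 -2.25 40.77] twist 89.6
```

View pics/w9.png

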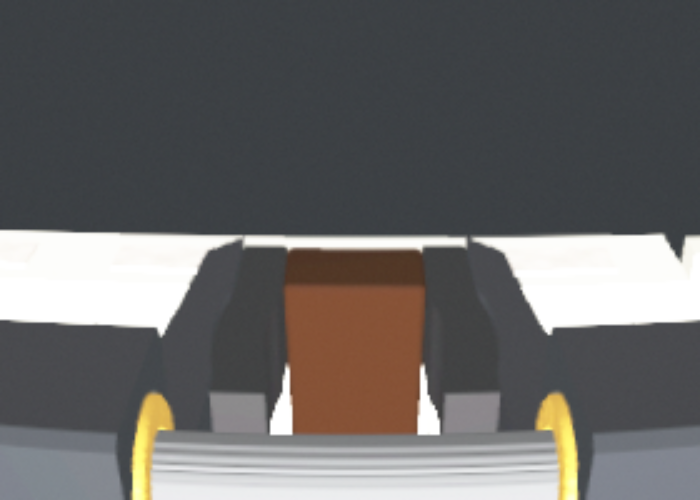

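The bar is gripped by its raised end, at 23.8 mm opening with the end face at crop (290..425, 248..285). Lifting.

drive_tool(
  motion=[
    [[0, -0.5, 0], 0],
    [[0, -1.5, 0], 0],
    [[0, -3, 0], 0],
    [[0, -5.5, 0], 0],
    [[0, -8, 0], 0],
    [[0, -11, 0], 0],
    [[0, -13.5, 0], 0],
    [[0, -14, 0], 0],
  ],
)

```text
time: 22.55
eef_pos: [449.0, -188.9, 141.0]
tool_rot: [-1.613, 0.021, 1.767]
wrist_force: [-0.0, 0.3, -0.7]
width: 23.2
```

Run:
```python
from h import *
to(563,179.5,140,1.5585)
```

```text
t 22.55 pos [ 449.  -188.9  141. ] yaw 1.767 F [-0.   0.3 -0.7] w 23.2 -> shift [ 33.9    0.17 -18.38] twist 12.0
```

Moving at a moderate 35 mm per row, first straight across.

drive_tool(
  motion=[
    [[2, 0, -1], 1],
    [[5, 0, -2.7], 2],
    [[8.5, 0, -4.6], 4],
    [[12, 0, -6.5], 6],
    [[15.5, 0, -8.4], 8],
    [[19, 0, -10.3], 10],
    [[22.5, 0, -12.2], 12],
    [[26, 0, -14.1], 12],
  ],
)

```text
time: 23.35
eef_pos: [536.2, 95.4, 141.0]
tool_rot: [-1.615, 0.012, 1.557]
wrist_force: [0.1, -0.7, -0.2]
width: 23.6
```

drive_tool(
  motion=[
    [[3, 0, -1], 0],
    [[3, 0, -1], 0],
  ],
)

```text
time: 23.55
eef_pos: [546.6, 128.5, 140.1]
tool_rot: [-1.614, 0.011, 1.561]
wrist_force: [-0.1, -0.7, -1.4]
width: 23.8
```

Run:
```python
from h import *
to(563,179.5,120,1.5585)
```

```text
t 23.55 pos [546.6 128.5 140.1] yaw 1.561 F [-0.1 -0.7 -1.4] w 23.8 -> shift [ 5.14  2.02 -1.51] twist 0.2
```

drive_tool(
  motion=[
    [[2, 0, -0.6], 0],
    [[4, 1, -1.1], 0],
    [[5.1, 2.5, -1.4], 0],
    [[5.1, 4, -1.4], 0],
    [[5.1, 5, -1.4], 0],
    [[5.1, 5, -1.4], 0],
    [[5.1, 5, -1.4], 0],
  ],
)

```text
time: 24.25
eef_pos: [563.3, 178.2, 90.2]
tool_rot: [-1.614, 0.011, 1.56]
wrist_force: [0.7, -0.3, 0.4]
width: 23.5
```

Run:
```python
from h import *
to(563,179.5,80,1.5585)
w=imaging.snapshot("wrist");a=imaging.snapshot("top");b=imaging.snapshot("scene")
m=np.zeros((600,800,3),np.uint8)
m[:300,:400]=cv2.resize(w[:,:,::-1],(400,300))
m[:300,400:]=cv2.resize(a[170:320,190:390,::-1],(400,300),interpolation=cv2.INTER_CUBIC)
m[300:,:400]=cv2.resize(b[150:300,330:530,::-1],(400,300),interpolation=cv2.INTER_CUBIC)
m[300:,400:]=cv2.resize(w[150:300,220:420,::-1],(400,300),interpolation=cv2.INTER_CUBIC)
cv2.imwrite("pics/p1.png",m)
d=(w.max(2)<80)
for r in range(150,300,10): print(r,"".join("#" if v<60 else "+" if v<120 else "." for v in w[r,220:420:2].mean(1)))
```

```text
t 24.25 pos [563.3 178.2  90.2] yaw 1.56 F [ 0.7 -0.3  0.4] w 23.5 -> shift [0.14 1.02 0.07] twist 0.1
150 ##############....................++.............++..............+.............++............+######
160 ##############....................++.............++.............++..............+............+######
170 ###################################################################################+++++++++++######
180 ####################################################################################################
190 ....................................................................................................
200 ....................................................................................................
210 ....................................................................................................
220 ....................................................................................................
230 ....................................................................................................
240 ....................................................................................................
250 ....................................................................................................
260 ....................................................................................................
270 ....................................................................................................
280 ....................................................................................................
290 ....................................................................................................
```

drive_tool(
  motion=[
    [[0.1, 0.6, 0.1], 0],
    [[0.1, 1.2, 0.1], 0],
    [[0.1, 1.6, 0.1], 0],
    [[0.1, 1.6, 0.1], 0],
  ],
  squeeze=8,
)

```text
time: 24.8
eef_pos: [562.9, 179.3, 74.0]
tool_rot: [-1.614, 0.011, 1.561]
wrist_force: [-0.2, -0.4, 0.5]
width: 23.8
```

drive_tool(
  motion=[
    [[0, 0.15, 0], 0],
    [[0, 0.3, 0], 0],
    [[0, 0.45, 0], 0],
    [[0, 0.6, 0], 0],
    [[0, 0.6, 0], 0],
  ],
  squeeze=5,
)

```text
time: 25.3
eef_pos: [563.2, 179.3, 67.9]
tool_rot: [-1.614, 0.011, 1.561]
wrist_force: [-0.3, 0.6, -0.4]
width: 24.1
```

drive_tool(
  motion=[
    [[0, 0.15, 0], 0],
    [[0, 0.3, 0], 0],
    [[0, 0.4, 0], 0],
    [[0, 0.4, 0], 0],
  ],
)

```text
time: 25.7
eef_pos: [563.3, 179.2, 63.8]
tool_rot: [-1.614, 0.011, 1.561]
wrist_force: [-0.1, 0.1, 0.5]
width: 23.9
```

drive_tool(
  motion=[
    [[0, 0.1, 0], 0],
    [[0, 0.2, 0], 0],
    [[0, 0.3, 0], 0],
    [[0, 0.3, 0], 0],
  ],
  squeeze=4,
)

```text
time: 26.1
eef_pos: [563.4, 179.2, 60.6]
tool_rot: [-1.614, 0.011, 1.561]
wrist_force: [0.2, -0.8, 0.6]
width: 23.8
```

drive_tool(
  motion=[
    [[0, 0.1, 0], 0],
    [[0, 0.2, 0], 0],
    [[0, 0.25, 0], 0],
    [[0, 0.25, 0], 0],
  ],
)

```text
time: 26.5
eef_pos: [563.5, 179.1, 58.0]
tool_rot: [-1.614, 0.011, 1.561]
wrist_force: [0.1, 0.1, 0.5]
width: 23.8
```

drive_tool(
  motion=[
    [[0, 0.05, 0], 0],
    [[0, 0.1, 0], 0],
    [[0, 0.1, 0], 0],
  ],
)

```text
time: 26.8
eef_pos: [563.5, 179.1, 57.0]
tool_rot: [-1.614, 0.011, 1.561]
wrist_force: [0.4, 0.6, 0.8]
width: 24.2
```

drive_tool(
  motion=[
    [[0, 0.05, 0], 0],
    [[0, 0.1, 0], 0],
    [[0, 0.1, 0], 0],
  ],
  squeeze=3,
)

```text
time: 27.1
eef_pos: [563.5, 179.1, 55.9]
tool_rot: [-1.613, 0.011, 1.561]
wrist_force: [0.2, -0.2, -0.5]
width: 23.5
```

drive_tool(
  motion=[
    [[0, 0.05, 0], 0],
    [[0, 0.05, 0], 0],
  ],
)

```text
time: 27.3
eef_pos: [563.6, 179.1, 55.3]
tool_rot: [-1.613, 0.011, 1.561]
wrist_force: [-0.1, -0.7, -0.3]
width: 23.8
```

drive_tool(
  motion=[
    [[0, 0.05, 0], 0],
    [[0, 0.05, 0], 0],
  ],
)

```text
time: 27.5
eef_pos: [563.6, 179.0, 55.0]
tool_rot: [-1.614, 0.011, 1.561]
wrist_force: [0.3, -1.1, 1.2]
width: 24.0
```

Run:
```python
from h import *
F=[]
for k in range(4):
    w=imaging.snapshot("wrist");F.append(arm.get_state()["wrist_force"])
print(np.mean(F,0)); to(563,179.5,55,1.56)
cv2.imwrite("pics/p2.png",cv2.resize(w[200:400,180:460,::-1],None,fx=2.5,fy=2.5))
g=w.mean(2)
for r in range(290,345,4): print(r,g[r,290:356:3].round().astype(int).tolist())
```

```text
[-0.61479117 -1.04519166  1.84245018]
t 27.7 pos [563.6 179.   54.9] yaw 1.561 F [-0.4 -1.2  2. ] w 24.0 -> shift [ 0.05 -0.01  0.06] twist 0.1
290 [181, 181, 179, 180, 181, 181, 180, 180, 181, 179, 180, 179, 179, 179, 179, 179, 181, 181, 180, 179, 180, 180]
294 [180, 180, 179, 179, 179, 179, 179, 179, 178, 179, 179, 179, 179, 179, 179, 178, 179, 180, 179, 179, 180, 180]
298 [91, 105, 180, 175, 176, 175, 177, 176, 178, 177, 177, 176, 177, 175, 176, 175, 174, 173, 180, 180, 93, 91]
302 [22, 24, 19, 14, 17, 17, 20, 21, 19, 19, 14, 16, 20, 19, 15, 15, 16, 17, 16, 19, 25, 21]
306 [22, 22, 15, 16, 19, 16, 17, 15, 16, 17, 13, 18, 17, 18, 16, 16, 17, 19, 14, 14, 23, 20]
310 [20, 20, 16, 20, 15, 18, 17, 14, 16, 19, 13, 16, 17, 15, 18, 17, 15, 16, 17, 15, 21, 22]
314 [21, 18, 34, 35, 34, 33, 35, 35, 36, 32, 32, 34, 35, 36, 35, 32, 34, 34, 35, 35, 21, 21]
318 [20, 22, 35, 34, 35, 37, 35, 37, 35, 33, 38, 36, 37, 36, 34, 36, 36, 37, 35, 34, 19, 24]
322 [24, 22, 35, 37, 35, 35, 36, 36, 34, 36, 37, 35, 36, 32, 35, 36, 34, 36, 37, 34, 18, 25]
326 [19, 19, 38, 33, 36, 35, 36, 35, 35, 34, 35, 36, 36, 38, 37, 36, 37, 35, 36, 33, 15, 26]
330 [21, 19, 37, 34, 36, 35, 36, 35, 38, 35, 32, 36, 37, 36, 36, 38, 35, 34, 34, 34, 21, 25]
334 [24, 22, 33, 36, 36, 37, 37, 37, 36, 34, 36, 35, 37, 34, 32, 37, 34, 33, 38, 33, 21, 24]
338 [26, 22, 33, 36, 36, 37, 35, 36, 36, 34, 37, 36, 35, 35, 37, 36, 33, 35, 37, 34, 25, 26]
342 [24, 16, 36, 36, 38, 38, 36, 35, 37, 36, 37, 35, 35, 34, 35, 38, 35, 37, 37, 32, 22, 25]
```

The z-motion stopped at 55 (the geometry predicted flat at 55.5) with about 2 N, so the bar is lying on the pan. I'll release it and raise the tool.

drive_tool(
  motion=[
    [[0, 0, 0], 0],
    [[0, 0, 0], 0],
    [[0, 0, 0], 0],
    [[0, 0, 0], 0],
  ],
  claw=4.4,
)

```text
time: 28.1
eef_pos: [563.6, 179.1, 54.9]
tool_rot: [-1.614, 0.011, 1.561]
wrist_force: [-0.1, -0.5, 0.2]
width: 44.1
```

drive_tool(
  motion=[
    [[0, -0.3, 0], 0],
    [[0, -1, 0], 0],
    [[0, -3, 0], 0],
    [[0, -6, 0], 0],
    [[0, -9, 0], 0],
    [[0, -9, 0], 0],
  ],
)

```text
time: 28.7
eef_pos: [561.4, 180.5, 149.4]
tool_rot: [-1.621, 0.01, 1.561]
wrist_force: [-0.3, -0.2, 1.1]
width: 43.9
```

Run:
```python
from h import *
to(441,124,120,1.56)
w=imaging.snapshot("wrist");s=arm.get_state()
m=((w.max(2)<75)&(w[:,:,0].astype(int)>w[:,:,2]+10)).astype(np.uint8)
m=cv2.morphologyEx(m,cv2.MORPH_OPEN,np.ones((3,3)))
n,l,st,ce=cv2.connectedComponentsWithStats(m)
for i in range(1,n):
    if st[i,4]>200: print(st[i],ce[i].round(1))
cv2.imwrite("pics/p3.png",w[:,:,::-1])
```

```text
t 28.7 pos [561.4 180.5 149.4] yaw 1.561 F [-0.3 -0.2  1.1] w 43.9 -> shift [-5.74  2.39 12.12] twist 0.1
[ 106  192   62   83 1646] [136.1 233.1]
[ 303  235   36  139 4553] [320.8 302.1]
[ 71 328  16  27 275] [ 78.3 339.7]
```

drive_tool(
  motion=[
    [[-1.5, 0, 4], 0],
    [[-3.5, 0, 8], 0],
    [[-5.7, 1, 12.1], 0],
    [[-5.7, 2.4, 12.1], 0],
    [[-5.7, 2.4, 12.1], 0],
    [[-5.7, 2.4, 12.1], 0],
  ],
  claw=0,
)

```text
time: 29.35
eef_pos: [440.7, 124.2, 117.8]
tool_rot: [-1.617, 0.011, 1.561]
wrist_force: [0.5, 0.2, 0.5]
width: 0.2
```

```bash
cat >> h.py <<'E'
def green():
    s=arm.get_state();w=imaging.snapshot("wrist")
    h=cv2.cvtColor(w,cv2.COLOR_RGB2HSV);m=((h[:,:,0]>50)&(h[:,:,0]<75)&(h[:,:,1]>130)&(h[:,:,2]>50)).astype(np.uint8)
    n,l,st,ce=cv2.connectedComponentsWithStats(m)
    for i in range(1,n):
        if st[i,4]>150:
            print(st[i],ce[i].round(1),[wplane(*ce[i],z,s["eef_pos"],s["tool_rot"]).round(1).tolist() for z in(50,60)])
    cv2.imwrite("pics/k%d.png"%int(s["time"]*10),w[:,:,::-1])
E
python3 - <<'E'
from h import *
to(443,122,80,1.56); green()
E
```

```text
t 29.35 pos [440.7 124.2 117.8] yaw 1.561 F [0.5 0.2 0.5] w 0.2 -> shift [-0.18  3.79 -0.06] twist 0.1
[ 297  236   53   36 1857] [323.1 253.1] [[445.5, 123.9, 50.0], [441.5, 124.0, 60.0]]
```

drive_tool(
  motion=[
    [[0, 3, 0], 0],
    [[0, 6, 0], 0],
    [[0, 7, 0], 0],
    [[0, 7, 0], 0],
  ],
)

```text
time: 29.8
eef_pos: [444.4, 123.7, 47.5]
tool_rot: [-1.616, 0.011, 1.561]
wrist_force: [-0.1, -0.4, 0.7]
width: 0.4
```

drive_tool(
  motion=[
    [[0, 0.3, 0], 0],
    [[0, 0.6, 0], 0],
    [[0, 0.8, 0], 0],
    [[0, 0.8, 0], 0],
  ],
)

```text
time: 30.2
eef_pos: [444.9, 123.6, 39.7]
tool_rot: [-1.617, 0.011, 1.561]
wrist_force: [0.2, 0.1, -0.8]
width: 0.3
```

Run:
```python
from h import *
to(445,124,30,1.56); green()
```

```text
t 30.2 pos [444.9 123.6  39.7] yaw 1.561 F [ 0.2  0.1 -0.8] w 0.3 -> shift [0.05 0.97 0.03] twist 0.1
[ 286  280   76   51 1584] [324.  291.5] [[438.2, 124.4, 50.0], [433.0, 124.5, 60.0]]
```

drive_tool(
  motion=[
    [[0, 0.15, 0], 0],
    [[0, 0.3, 0], 0],
    [[0, 0.3, 0], 0],
  ],
)

```text
time: 30.55
eef_pos: [444.9, 123.6, 36.6]
tool_rot: [-1.616, 0.011, 1.561]
wrist_force: [0.7, 0.8, 0.3]
width: 0.6
```

drive_tool(
  motion=[
    [[0, 0.15, 0], 0],
    [[0, 0.2, 0], 0],
    [[0, 0.2, 0], 0],
  ],
)

```text
time: 30.85
eef_pos: [445.0, 123.6, 34.5]
tool_rot: [-1.616, 0.011, 1.561]
wrist_force: [0.3, 0.2, 0.7]
width: 0.2
```

drive_tool(
  motion=[
    [[0, 0.15, 0], 0],
    [[0, 0.2, 0], 0],
    [[0, 0.2, 0], 0],
  ],
)

```text
time: 31.15
eef_pos: [445.3, 123.5, 32.6]
tool_rot: [-1.617, 0.011, 1.561]
wrist_force: [1.0, -0.0, 2.4]
width: 0.3
```

drive_tool(
  motion=[
    [[0, 0.1, 0], 0],
    [[0, 0.15, 0], 0],
    [[0, 0.15, 0], 0],
  ],
)

```text
time: 31.45
eef_pos: [445.6, 123.5, 31.2]
tool_rot: [-1.617, 0.011, 1.561]
wrist_force: [1.1, 0.5, 3.2]
width: 0.6
```

drive_tool(
  motion=[
    [[0, 0.1, -0.01], 0],
    [[0, 0.2, -0.02], 0],
    [[0, 0.2, -0.02], 0],
  ],
)

```text
time: 31.75
eef_pos: [445.9, 123.5, 29.2]
tool_rot: [-1.617, 0.011, 1.561]
wrist_force: [-0.3, 0.6, 4.6]
width: 0.5
```

drive_tool(
  motion=[
    [[0, 0.1, -0.01], 0],
    [[0, 0.2, -0.02], 0],
    [[0, 0.2, -0.02], 0],
  ],
)

```text
time: 32.05
eef_pos: [446.2, 123.5, 28.3]
tool_rot: [-1.618, 0.011, 1.561]
wrist_force: [-6.2, -0.1, 20.8]
width: 0.8
```

drive_tool(
  motion=[
    [[0, 0.1, 0], 0],
    [[0, 0.12, 0], 0],
    [[0, 0.12, 0], 0],
  ],
)

```text
time: 32.35
eef_pos: [446.2, 123.5, 28.3]
tool_rot: [-1.619, 0.011, 1.562]
wrist_force: [-6.5, -0.3, 21.3]
width: 0.3
```

The key bottomed out: 4.6 N at z 29.2, then a hard stop at 28.3 with 21 N. The travel was about 5 mm. Raising and checking.

drive_tool(
  motion=[
    [[0, -0.5, 0], 0],
    [[0, -2, 0], 0],
    [[0, -5, 0], 0],
    [[0, -9, 2], 0],
    [[0, -12, 6], 0],
    [[0, -13, 10], 0],
    [[0, -13, 10], 0],
    [[0, -13, 10], 0],
  ],
)

```text
time: 33.15
eef_pos: [339.9, 125.9, 153.4]
tool_rot: [-1.62, 0.011, 1.562]
wrist_force: [-0.1, 0.9, -0.2]
width: 0.3
```

Run:
```python
from h import *
to(0,0,0,1.56)
a=imaging.snapshot("top");b=imaging.snapshot("scene")
m=np.zeros((600,800,3),np.uint8)
m[:300]=cv2.resize(a[160:320,140:520,::-1],(712,300),interpolation=cv2.INTER_CUBIC)[:,:712].copy() if 0 else cv2.copyMakeBorder(cv2.resize(a[160:320,140:520,::-1],(712,300),interpolation=cv2.INTER_CUBIC),0,0,0,88,cv2.BORDER_CONSTANT)
m[300:]=cv2.copyMakeBorder(cv2.resize(b[140:330,120:560,::-1],(694,300),interpolation=cv2.INTER_CUBIC),0,0,0,106,cv2.BORDER_CONSTANT)
cv2.imwrite("pics/final.png",m)
# bar in the top view
k=(a[185:268,205:290].max(2)<80).astype(np.uint8)
n,l,st,ce=cv2.connectedComponentsWithStats(k)
for i in range(1,n):
    if st[i,4]>60: c=ce[i]+[205,185];print("top bar",st[i],c.round(1),plane("top",*c,90).round(1))
```

```text
t 33.15 pos [339.9 125.9 153.4] yaw 1.562 F [-0.1  0.9 -0.2] w 0.3 -> shift [-12.73  13.79  34.6 ] twist 0.1
top bar [  0   0  85  69 257] [233.  197.4] [684.5 209.   90. ]
top bar [ 36  18  10  49 475] [245.5 227. ] [614.  179.1  90. ]
```

View pics/final.png

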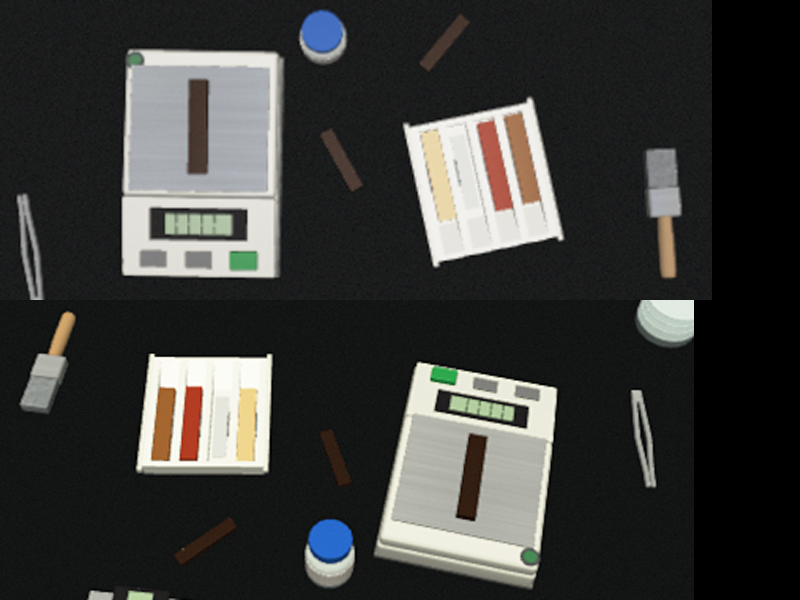

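The final picture shows the dark bar flat in the middle of the pan at crop (198,125), about 3 mm from the centre. The other three bars are in their pockets, the key is up, and the tweezers, brush and jar are where they were. Handing in.

```bash
python3 -c "
from workcell import arm
print(arm.sign_off())"
```

```text
the job is handed in; nothing more can be done
None
```

The job is done and handed in at about 33 s. The dark sample lies flat in the middle of the balance pan, and the green key was pressed fully down afterwards.

- **Sliding:** I dragged the sample about 55 mm up the scoop with the fingertips shut. The vertical force, read at the end of each move, never exceeded 15 N. The sample slipped about 2 mm under the tip at the start, when the force was only about 6 to 10 N.
- **Placing:** I gripped the raised end and lowered the sample until it rested on the pan at about 2 N, then let go. The last top view puts it about 3 mm from the pan centre.
- **Key:** It moved about 5 mm to a hard stop, at 4.6 N just before the stop and 21 N on it. I have no direct reading of the key's travel.
- **Everything else:** The last pictures show the other three samples in their pockets and the tweezers, brush and jar where they were. The arm is clear of everything.

**Disagreement with the text:** the shut fingertips are about 24 mm behind the reported TCP, not at it. Contact with the sample came at a TCP height of -6.6 mm instead of +18 mm, so I found it by creeping down with the force as guard. The wrist camera geometry agreed with this. The drag also left the tool tilted by about 0.04 rad.

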